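Show the pressure cooker's regulator weight to the phone

ROBOT

A 6-joint arm with a two-finger parallel gripper is mounted at the origin on the work surface. World frame = base frame: x ahead of the robot, y to its left, z up, the work surface at z = 0. Lengths are in m, angles in rad, forces in N, time in s.
With the tool pointing down it reaches from about 0.425 to 0.95 m from the base axis. Payload 3.5 kg.
Tool frame: the origin (TCP) lies at the very end of the fingers, on their centre line; the grasp point (between the pads) lies 19 mm behind it (r.grip_depth is the z of the grasp point in the tool frame, in m); z points along the fingers, y is the line along which they close (so a half turn about z gives the same grasp; the last joint's range is limited). The gripper opens to 85 mm and grips with 20 to 120 N. Pads are 22 mm wide; open, the fingers measure 114 mm over their backs; the gripper's body (76 mm by 85 mm) begins 54 mm behind the grasp point. The pads swing forward as they close: fully open they stand 13 mm farther back than shut.
Start: joints at [-1.38, 0.286, 1.577, -0, 1.279, -0.15], TCP at [0.226, -0.636, 0.231] pointing down, gripper open.
Joint ranges: [-2.77, 2.77], [-0.9, 2.22], [0.21, 2.48], [-1.53, 4.67], [0.24, 2.81], [-2.84, 2.84]. Speed limits (rad/s): [2.79, 2.79, 3.14, 3.14, 3.14, 3.14].

INTERFACE

Orientations are given as a rotation vector (axis times angle).
In Python, from station import monitor, vision, ticket, r gives the robot as it stands.
- The arm moves only by the tool move_arm, never from a script. Its argument "targets" is one flat list of numbers, 7 for each row, row after row: the shift along the tool's x, y, z in m, then the turn, a rotation vector about the tool's x, y, z in rad, then the gripper command: -1 is shut, 1 is fully open, values between are in proportion. In form: [x, y, z, wx, wy, wz, jaw, x, y, z, wx, wy, wz, jaw, ...]. A call has 1 to 20 rows; each row shifts and turns the commanded pose from where the row before left it, along the tool's axes as they then stand; what a row does not reach is not made up. A row lasts 1/8 s, in which the tool goes at most 62.5 mm and 10.7 degrees, less where a joint would pass 70% of its speed; a pose out of reach is approached as far as the arm can. A call with a gripper value outside its range is refused whole. The fingers move at their own pace and stop on an object; the grip force is fixed at half the most. Time passes only in rows, so rows that do not move let the fingers close. It gives the time, the measured TCP pose, the force, the opening and the grip force at its end, in the units of the state.
- monitor.sense(): the state, without advancing time (a new reading comes with each control period).
- vision.camera(name): name is "scene" or "top" or "wrist"; returns (picture, depth): 400x640x3 uint8, red, green, blue; 400x640 float32, m along the optical axis (not along the pixel's ray), 0 where there is no reading.
- vision.get_calibration(name): a dict with "fx", "fy", "cx", "cy" (pixels), "cam_to_world" (4x4, takes a point from camera to world coordinates); the wrist camera has in their place "mount" (4x4, takes a point from camera to tool coordinates, whose origin is the TCP and whose axes are the flange's). Camera axes: x right, y up, looking along -z (the intrinsics and any distortion apply to the point x, -y, -z); pixel columns grow to the right and rows downward; lengths in m; the calibration is good to about 2 mm. A picture is of the moment at which its call begins: read the wrist's pose just before it. get_calibration takes no time and is no camera call.
- ticket.job_done(): hands the job in; it is judged then, once.
The state is a dict: "time": time; "joints": joint angles; "qvel": joint speeds; "tau": joint torques, N m; "tool_pos": TCP position; "tcp_rot": TCP orientation; "contact_force": force on the tool from outside, world axes, zero at the start; "wrist_torque": the same for the moment, N m; "finger_gap": finger opening in m; "grasp_force": force on a finger pad.
Only numpy, scipy, OpenCV 4.12 (cv2) and the standard library are available. Lean on these libraries where they do the work, as an engineer would, in place of code of your own. Each camera call takes 0.05 s, during which the arm holds its last target. There are 200 camera calls.

TASK

Lift the regulator weight straight up off the vent pipe of the pressure cooker lid and hold it up to the phone, so that its hollow foot faces squarely at the lens, straight out in front of the lens and 15 cm from it, to let the phone see whether the bore is blocked. Finish like that, still holding the weight motionless in the air: do not put it down or let go. Leave the lid, the phone and the other kitchen things where they are.

Things in the scene. Friction and masses are not known exactly. Their poses are not given: they have to be found in the camera images.
- weight: Loose regulator weight, about 90 g: a round plug 48 mm tall, upright over the lid's vent pipe. Top: smooth black cylindrical cap, diameter 30 mm, 16 to 48 mm above the origin; grip it across. Below: steel foot, diameter 26 mm, with an open bore in its underside, 14 mm wide, 16 mm deep. Origin: centre of the bore's mouth (underside). z runs from foot to cap; the hollow foot faces -z.
- lid: Aluminium lid, low dome, diameter 210 mm, 24 mm high, 0.55 kg, loose on the slab. Origin: centre of underside; z up. Black handle along its +x to 240 mm out, top 32 mm high. At x = -40 mm, y = 0 a vent boss (diameter 36 mm, top 28 mm up) carries the weight; its vent pipe, diameter 8 mm, rises 10 mm into the bore (3 mm play). Safety valve, 16 mm wide, 28 mm high, at x 20, y 40 mm.
- lens (a point): Small round lens in a steel rim, 11 mm wide, on the screen side of a black phone (150 x 74 x 9 mm), on its centre line, 11 mm from the upper edge. The phone leans in a fixed stand left of and beyond the lid, screen facing up and roughly to the robot. Origin: the lens, about 0.12 m above the slab. z points straight out of the screen, 26 to 43 degrees off vertical; x to the upper edge, y across.
- tumbler0: Glass tumbler, open at the top, rim diameter 68 mm, 100 mm tall. One of three alike standing on the slab beyond the lid; leave it alone. Origin: centre of its underside; z up.
- tumbler1: Glass tumbler, open at the top, rim diameter 68 mm, 100 mm tall. One of three alike standing on the slab beyond the lid; leave it alone. Origin: centre of its underside; z up.
- tumbler2: Glass tumbler, open at the top, rim diameter 68 mm, 100 mm tall. One of three alike standing on the slab beyond the lid; leave it alone. Origin: centre of its underside; z up.
- foodbox: Round clear plastic food box with a white clip-on lid, four clips, 148 mm across the clips and 72 mm tall, standing on the slab left of the phone; leave it alone. Origin: centre of its underside; z up.
There are look-alikes about, which are no part of the job. Of the things shaped like the weight, the black one is meant.

How it is judged:
By the outcome, as a careful person would: the job done as asked, in the order asked, and still so for the second after the job is handed in, while the arm keeps its last pose, push and grip.
It also fails if it takes over 34 s, if anything falls off the work surface, if the arm or the gripper's body presses on something with over 40 N, if the wrist force passes 120 N, or if a joint passes its speed limit or range.

## Working session

There is one attempt and no reset: what is moved stays moved. The work goes in short steps, Python scripts to look and compute and a tool call to move; the robot and the scene stay as the last step left them, time stands still between calls to the robot, and variables do not carry over. Pictures are saved under pics/ and viewed, at most 10 in all, crops included, and the job is handed in when it is done.

Besides the shell and the picture viewer there is one more tool, called after ">>>" by a JSON object that holds its "op" and its "data", one argument or row to a line. move_arm: Moves the arm, as the interface text tells. Its arguments: {"type":"object","properties":{"targets":{"type":"array"}},"required":["targets"]}

```bash
ls; mkdir -p pics; python3 - <<'E'
from station import monitor, vision, ticket, r
import cv2,numpy as np
for n in ["scene","top"]:
    p,d=vision.camera(n); np.savez(f"{n}.npz",p=p,d=d); cv2.imwrite(f"pics/{n}1.png",p[:,:,::-1])
    c=vision.get_calibration(n); print({k:(np.round(v,4).tolist() if hasattr(v,'shape') else v) for k,v in c.items()})
c=vision.get_calibration("wrist");print(c)
print(monitor.sense(), r.grip_depth)
E
```

```text
pics
{'fx': 473.82865769391054, 'fy': 473.82865769391054, 'cx': 325.906755817336, 'cy': 200.14550660850574, 'cam_to_world': [[0.8635, -0.3664, 0.3467, 1.0579], [0.5042, 0.6478, -0.5711, -0.7593], [-0.0154, 0.668, 0.744, 1.0821], [0.0, 0.0, 0.0, 1.0]]}
{'fx': 498.5833311605997, 'fy': 498.5833311605997, 'cx': 318.5704438260045, 'cy': 187.6941374810736, 'cam_to_world': [[0.0198, 0.9944, -0.1038, 0.4663], [-0.9997, 0.0215, 0.015, -0.0012], [0.0171, 0.1035, 0.9945, 1.3902], [0.0, 0.0, 0.0, 1.0]]}
{'fx': 319.0736341867286, 'fy': 319.0736341867286, 'cx': 315.04640108698345, 'cy': 205.31773929517527, 'mount': array([[ 5.21316487e-05,  9.56329418e-01,  2.92291023e-01,
         7.46700995e-02],
       [ 9.99999476e-01,  2.49093564e-04, -9.93349441e-04,
         1.86219659e-06],
       [-1.02277711e-03,  2.92290922e-01, -9.56328903e-01,
        -1.41969020e-01],
       [ 0.00000000e+00,  0.00000000e+00,  0.00000000e+00,
         1.00000000e+00]])}
{'time': 0.1, 'joints': array([-1.37999217e+00,  2.87087126e-01,  1.57806447e+00,  1.31688006e-05,
        1.27862142e+00, -1.49976848e-01]), 'qvel': array([-4.03933823e-05, -2.72592027e-03, -2.73631132e-03,  8.07927592e-05,
       -9.80093711e-04,  1.11631536e-03]), 'tau': array([ 6.45162945e-04, -4.07295942e+01, -2.93699777e+01, -1.23421628e-04,
        3.44019172e-03,  1.16293040e-05]), 'tool_pos': array([ 0.22552885, -0.63555899,  0.23006047]), 'tcp_rot': array([-3.09395049e+00, -5.32335519e-01,  5.00771967e-05]), 'contact_force': array([0.64107442, 0.21277227, 0.00585954]), 'wrist_torque': array([0.00178858, 0.01747159, 0.06018921]), 'grasp_force': 0.0, 'finger_gap': 0.08533133510567043} -0.0187
```

View pics/scene1.png

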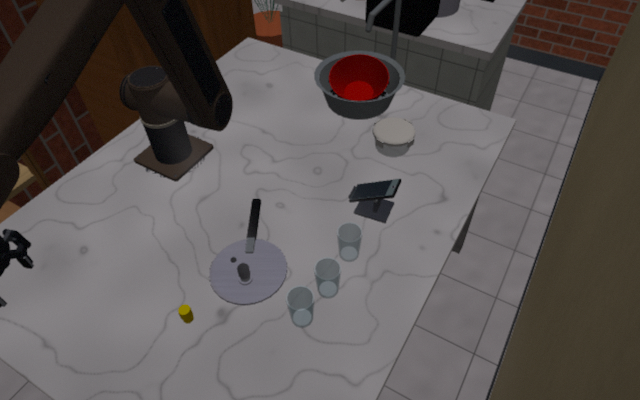

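View pics/top1.png

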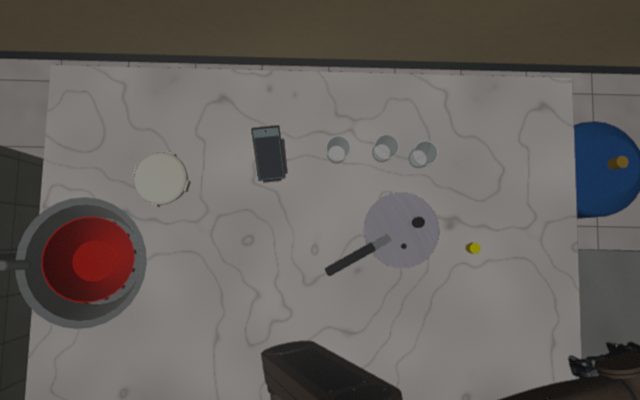

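Top picture: the candidates are the dark plug on the lid (418,222), the yellow look-alike on the slab (474,248), and the small dark safety valve (404,246). By the description I choose (418,222). The phone is at (268,153), lens near (265,130).

```bash
cat > h.py <<'E'
import numpy as np,cv2
from scipy.spatial.transform import Rotation as R
from station import monitor, vision, ticket, r
def cloud(d,c,T):
    v,u=np.mgrid[:d.shape[0],:d.shape[1]]
    P=np.stack([(u-c['cx'])/c['fx']*d,-(v-c['cy'])/c['fy']*d,-d],-1)
    return P@T[:3,:3].T+T[:3,3]
def tool():
    s=monitor.sense();T=np.eye(4);T[:3,:3]=R.from_rotvec(s['tcp_rot']).as_matrix();T[:3,3]=s['tool_pos'];return T
def snap(n):
    c=vision.get_calibration(n)
    T=c['cam_to_world'] if n!='wrist' else tool()@c['mount']
    p,d=vision.camera(n); return p,d,cloud(d,c,T),c,T
E
python3 - <<'E'
from h import *
out=[]
for n,boxes in [("top",[(380,180,80,80),(235,110,80,80)]),("scene",[(205,225,80,80),(335,165,80,80)])]:
    z=np.load(n+".npz");c=vision.get_calibration(n);W=cloud(z['d'],c,c['cam_to_world']);p=z['p']
    out.append(np.hstack([cv2.convertScaleAbs(cv2.resize(p[y:y+h,x:x+w,::-1],(370,296),interpolation=cv2.INTER_CUBIC),alpha=1.6) for x,y,w,h in boxes]))
    if n=="top":
        for q in [(418,222),(404,246),(474,248),(402,230),(265,130),(266,160),(338,148),(385,147),(423,152),(160,178)]: print(q,W[q[1],q[0]].round(3))
        # plane fit of phone region
        w=W[128:180,256:282].reshape(-1,3);w=w[(w[:,2]>.03)]
        for _ in range(5):
            m=w.mean(0);nn=np.linalg.svd(w-m)[2][2];e=(w-m)@nn;w=w[abs(e)<max(.004,1.5*e.std())]
        nn*=np.sign(nn[2]);print("n",nn,np.degrees(np.arccos(nn[2])),m,len(w),e.std())
        reg=W[195:262,368:436].reshape(-1,3);k=reg[reg[:,2]>.055];print("cap",len(k),np.median(k,0),k.min(0),k.max(0))
cv2.imwrite("pics/crop1.png",np.vstack(out))
E
```

```text
(418, 222) [ 0.518 -0.285  0.077]
(404, 246) [ 0.454 -0.257  0.032]
(474, 248) [ 0.453 -0.441  0.051]
(402, 230) [ 0.497 -0.251  0.03 ]
(265, 130) [0.746 0.121 0.12 ]
(266, 160) [0.675 0.121 0.074]
(338, 148) [ 0.725 -0.075  0.005]
(385, 147) [ 0.73  -0.207  0.009]
(423, 152) [ 0.719 -0.315  0.004]
(160, 178) [0.62  0.398 0.077]
n [-0.09355086  0.99304416  0.07149498] 85.90014142278788 [0.68775476 0.11207645 0.10289998] 630 0.010521042185222734
cap 133 [ 0.5158337  -0.28354073  0.07745844] [ 0.46628707 -0.30145181  0.05557543] [ 5.33911514e-01 -1.17006987e-03  1.39016658e+00]
```

View pics/crop1.png

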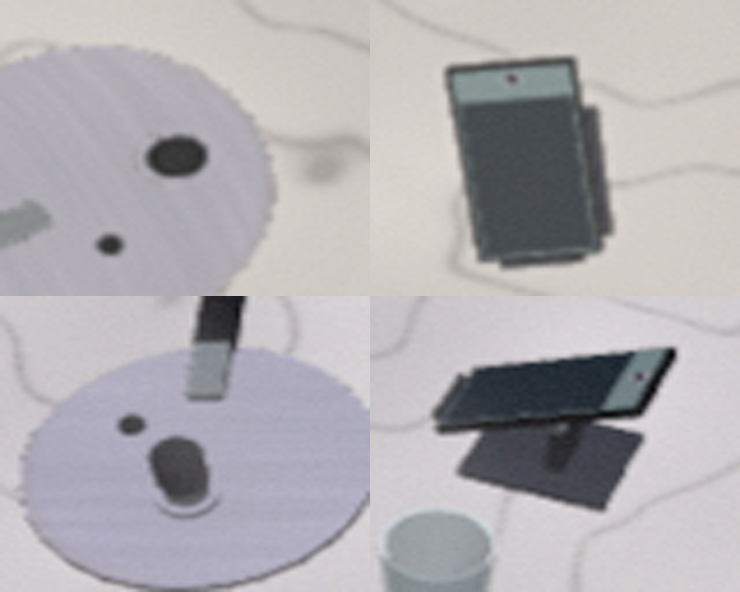

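The crops show the black plug on its boss at top (418,222), as described. The lens is at top (265.7,131.1) and scene (393.4,187.2). Next I measure the cap and the phone plane.

```bash
python3 - <<'E'
from h import *
def ray(c,u,v):
    T=c['cam_to_world'];d=np.array([(u-c['cx'])/c['fx'],-(v-c['cy'])/c['fy'],-1]);d=T[:3,:3]@d;return T[:3,3],d/np.linalg.norm(d)
C={n:vision.get_calibration(n) for n in("top","scene")}
def tri(a,b):
    A=np.zeros((3,3));B=np.zeros(3);rs=[ray(C["top"],*a),ray(C["scene"],*b)]
    for o,d in rs:
        M=np.eye(3)-np.outer(d,d);A+=M;B+=M@o
    x=np.linalg.solve(A,B);return x.round(4),[round(np.linalg.norm(np.cross(x-o,d)),4) for o,d in rs]
print("lens",tri((265.7,131.1),(393.4,187.2)))
for n,poly in [("top",[(255,131),(278,131),(284,175),(261,176)]),("scene",[(362,186),(395,182),(385,193),(356,196)])]:
    z=np.load(n+".npz");d=z['d'];W=cloud(d,C[n],C[n]['cam_to_world'])
    m=cv2.fillPoly(np.zeros(d.shape,np.uint8),[np.array(poly)],1)>0
    w=W[m&(d>0)]
    for _ in range(6):
        q=w.mean(0);nn=np.linalg.svd(w-q)[2][2];e=(w-q)@nn;w=w[abs(e)<max(.003,2*e.std())]
    nn*=np.sign(nn[2]);print(n,m.sum(),len(w),nn.round(4),np.degrees(np.arccos(nn[2])),q.round(4),e.std())
    L=(265.7,131.1) if n=="top" else (393.4,187.2); o,dd=ray(C[n],*L);print("lens on plane",(o+dd*((q-o)@nn)/(dd@nn)).round(4))
    k=W[(d>0)&(W[...,2]>.06)&(abs(W[...,0]-.517)<.04)&(abs(W[...,1]+.284)<.04)]
    print("cap",len(k),k.mean(0),k.min(0),k.max(0))
    t=k[k[:,2]>.071];print("top",len(t),t.mean(0),(t.min(0)+t.max(0))/2)
E
```

```text
lens (array([0.7457, 0.1207, 0.1118]), [np.float64(0.0009), np.float64(0.0009)])
top 1094 958 [-0.4981 -0.0598  0.8651] 30.10836538444019 [0.6915 0.1109 0.0852] 0.0020114695887189847
lens on plane [0.744  0.1198 0.116 ]
cap 109 [ 0.51893253 -0.28622516  0.07640621] [ 0.50497684 -0.30145181  0.06194802] [ 0.53391151 -0.27284094  0.08356166]
top 100 [ 0.51899363 -0.28706558  0.0772593 ] [ 0.51944418 -0.28714637  0.07728182]
scene 340 325 [-0.4991 -0.0521  0.865 ] 30.11907069294256 [0.6944 0.1122 0.0854] 0.0013367165605618818
lens on plane [0.7478 0.1171 0.1165]
cap 124 [ 0.52181979 -0.29286064  0.0732366 ] [ 0.50587594 -0.30683705  0.06079617] [ 0.53521184 -0.2754627   0.08039922]
top 93 [ 0.52008298 -0.29116954  0.07561203] [ 0.52054389 -0.29050323  0.07598241]
```

```bash
python3 - <<'E'
from h import *
T=tool();print(T.round(4));print(T[:3,:3].T@(np.array([.5195,-.288,.20])-T[:3,3]))
E
```

```text
[[ 9.425e-01  3.342e-01 -4.000e-04  2.255e-01]
 [ 3.342e-01 -9.425e-01  2.100e-03 -6.356e-01]
 [ 3.000e-04 -2.200e-03 -1.000e+00  2.301e-01]
 [ 0.000e+00  0.000e+00  0.000e+00  1.000e+00]]
[ 0.39321718 -0.22925631  0.03068737]
```

>>> {"op": "move_arm", "data": {
  "targets": [0.0393,-0.0229,0.003,0,0,0,1,0.0393,-0.0229,0.003,0,0,0,1,0.0393,-0.0229,0.003,0,0,0,1,0.0393,-0.0229,0.003,0,0,0,1,0.0393,-0.0229,0.003,0,0,0,1,0.0393,-0.0229,0.003,0,0,0,1,0.0393,-0.0229,0.003,0,0,0,1,0.0393,-0.0229,0.003,0,0,0,1,0.0393,-0.0229,0.003,0,0,0,1,0.0393,-0.0229,0.003,0,0,0,1,0,0,0,0,0,0,1,0,0,0,0,0,0,1,0,0,0,0,0,0,1]
}}

```text
time: 1.72
tool_pos: [0.5188, -0.2899, 0.2012]
tcp_rot: [3.096, 0.531, -0.001]
contact_force: [-0.4, 0.2, -0.0]
finger_gap: 0.0851
grasp_force: 0.0
```

```bash
python3 - <<'E'
from h import *
p,d,W,c,T=snap("wrist");np.savez("w1.npz",p=p,d=d,W=W,T=tool());cv2.imwrite("pics/w1.png",p[:,:,::-1])
m=(d>0)&(W[...,2]>.068)&(abs(W[...,0]-.52)<.035)&(abs(W[...,1]+.288)<.035)&(W[...,2]<.09)
k=W[m];print(len(k),k.mean(0),(k.min(0)+k.max(0))/2,np.ptp(k,0)); t=tool();print(t.round(4),monitor.sense()['joints'])
x=(k.min(0)+k.max(0))/2;x[2]=np.median(k[:,2]);print("cap top in tool",(t[:3,:3].T@(x-t[:3,3])),x)
E
```

```text
900 [ 0.52070049 -0.28837371  0.07505028] [ 0.51991509 -0.28864026  0.07280943] [0.02929285 0.02906949 0.00937164]
[[ 9.430e-01  3.327e-01 -1.000e-04  5.189e-01]
 [ 3.327e-01 -9.430e-01 -1.000e-04 -2.900e-01]
 [-1.000e-04  1.000e-04 -1.000e+00  2.014e-01]
 [ 0.000e+00  0.000e+00  0.000e+00  1.000e+00]] [-6.80122371e-01  1.36854291e-01  1.80826630e+00 -1.78473018e-04
  1.19646058e+00  5.51617140e-01]
cap top in tool [ 0.00145353 -0.00090882  0.12609116] [ 0.51991509 -0.28864026  0.07526199]
```

View pics/w1.png

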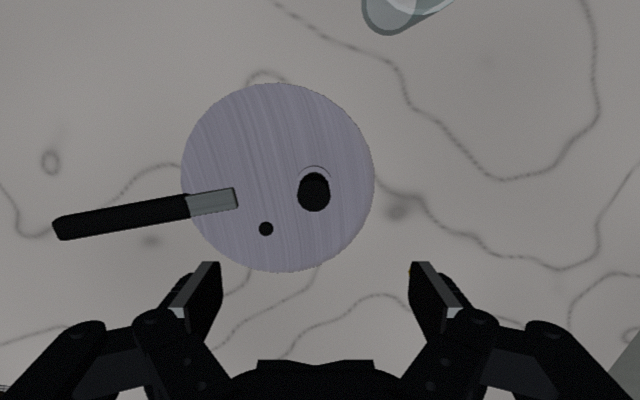

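The wrist view shows the black cap at (314,192), midway between the fingers. The safety valve is at (266,229) and the handle is on the left. I'll descend 160 mm and grip.

>>> {"op": "move_arm", "data": {
  "targets": [0.0015,-0.001,0.025,0,0,0,1,0,0,0.03,0,0,0,1,0,0,0.03,0,0,0,1,0,0,0.025,0,0,0,1,0,0,0.02,0,0,0,1,0,0,0.015,0,0,0,1,0,0,0.01,0,0,0,1,0,0,0.005,0,0,0,1,0,0,0,0,0,0,1,0,0,0,0,0,0,0.3,0,0,0,0,0,0,-0.1,0,0,0,0,0,0,-0.3,0,0,0,0,0,0,-1,0,0,0,0,0,0,-1,0,0,0,0,0,0,-1,0,0,0,0,0,0,-1]
}}

```text
time: 3.78
tool_pos: [0.521, -0.2878, 0.0419]
tcp_rot: [3.095, 0.533, 0.001]
contact_force: [-0.8, 0.5, 4.9]
finger_gap: 0.0286
grasp_force: 59.3
```

>>> {"op": "move_arm", "data": {
  "targets": [0,0,-0.003,0,0,0,-1,0,0,-0.004,0,0,0,-1,0,0,-0.005,0,0,0,-1,0,0,-0.006,0,0,0,-1,0,0,-0.01,0,0,0,-1,0,0,-0.02,0,0,0,-1,0,0,-0.03,0,0,0,-1,0,0,-0.03,0,0,0,-1,0,0,-0.03,0,0,0,-1,0,0,-0.03,0,0,0,-1,0,0,-0.03,0,0,0,-1,0,0,-0.02,0,0,0,-1,0,0,-0.01,0,0,0,-1,0,0,0,0,0,0,-1]
}}

```text
time: 5.52
tool_pos: [0.5206, -0.2876, 0.2698]
tcp_rot: [3.096, 0.533, 0.001]
contact_force: [0.3, -0.1, -1.5]
finger_gap: 0.0284
grasp_force: 59.1
```

```bash
python3 - <<'E'
from h import *
w,dw,Ww,c,T=snap("wrist");p,d,W,_,_=snap("scene");t=tool();np.savez("w2.npz",p=w,d=dw,W=Ww,T=t)
# scene crop around gripper tip
c=vision.get_calibration("scene");q=np.linalg.inv(c['cam_to_world'])@np.r_[t[:3,3],1];u=int(c['cx']-c['fx']*q[0]/q[2]);v=int(c['cy']+c['fy']*q[1]/q[2])
cr=cv2.resize(p[v-50:v+60,u-60:u+60,::-1],None,fx=4,fy=4,interpolation=cv2.INTER_CUBIC)
wc=cv2.resize(w[200:400,220:420,::-1],None,fx=1.5,fy=2.2)
print(u,v,cr.shape,wc.shape)
cv2.imwrite("pics/g.png",cv2.convertScaleAbs(np.hstack([cr,wc]),alpha=1.7));print(t.round(4),monitor.sense()['contact_force'])
from scipy.spatial.transform import Rotation as R
n=np.array([-.4985,-.056,.865]);n/=np.linalg.norm(n)
L=np.array([.746,.119,.1155])
# body-frame turn
zt=t[:3,:3].T@(-n);ax=np.cross([0,0,1],zt);s=np.linalg.norm(ax);rv=ax/s*np.arctan2(s,zt[2]);print("turn",rv)
# TCP offset: foot is h below TCP
h=0.0419-0.028
goal=L+n*(.15+h);print("goal",goal,"tool shift",t[:3,:3].T@(goal-t[:3,3]))
E
```

```text
230 218 (440, 480, 3) (440, 300, 3)
[[ 0.9425  0.3342 -0.0019  0.5201]
 [ 0.3342 -0.9425  0.0015 -0.2872]
 [-0.0013 -0.002  -1.      0.2679]
 [ 0.      0.      0.      1.    ]] [-0.50014478  0.47041386 -1.73685979]
turn [-0.12111527  0.5131345   0.        ]
goal [0.66429026 0.10982097 0.25728319] tool shift [ 0.26860725 -0.32594907  0.01096485]
```

View pics/g.png

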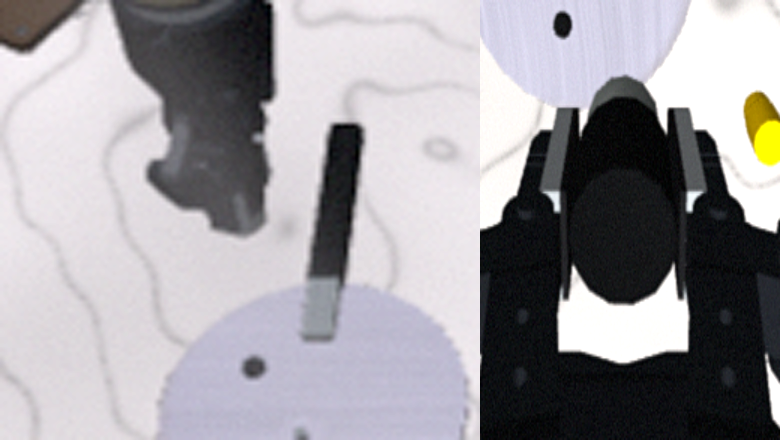

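The scene crop shows the gripper lifted clear of the lid. The wrist crop shows the cap centred between the pads, with the steel foot above it at (625,95). Next I carry it to the phone, initially about 4 cm too far out.

>>> {"op": "move_arm", "data": {
  "targets": [0.015,-0.02,-0.002,0,0,0,-1,0.0249,-0.0331,-0.0023,0,0,0,-1,0.0249,-0.0331,-0.0023,0,0,0,-1,0.0249,-0.0331,-0.0023,0,0,0,-1,0.0249,-0.0331,-0.0023,0,0,0,-1,0.0249,-0.0331,-0.0023,0,0,0,-1,0.0249,-0.0331,-0.0023,0,0,0,-1,0.0249,-0.0331,-0.0023,0,0,0,-1,0.0249,-0.0331,-0.0023,0,0,0,-1,0.0249,-0.0331,-0.0023,0,0,0,-1,0.01,-0.0131,-0.0003,0,0,0,-1,0,0,0,-0.0242,0.1026,0,-1,0,0,0,-0.0242,0.1026,0,-1,0,0,0,-0.0242,0.1026,0,-1,0,0,0,-0.0242,0.1026,0,-1,0,0,0,-0.0242,0.1026,0,-1,0,0,0,0,0,0,-1,0,0,0,0,0,0,-1,0,0,0,0,0,0,-1]
}}

```text
time: 8.0
tool_pos: [0.6454, 0.1074, 0.2928]
tcp_rot: [2.959, 0.509, 0.808]
contact_force: [0.3, -0.6, -1.4]
finger_gap: 0.0287
grasp_force: 59.2
```

```bash
python3 - <<'E'
from h import *
w,d,W,c,T=snap("wrist");t=tool();np.savez("w3.npz",p=w,d=d,W=W,T=t,cT=T)
cv2.imwrite("pics/w3.png",cv2.convertScaleAbs(w[:,:,::-1],alpha=1.7));print(t.round(4),monitor.sense()['joints'])
# predicted lens pixel
q=np.linalg.inv(T)@np.array([.746,.119,.1155,1]);print("lens px",c['cx']-c['fx']*q[0]/q[2],c['cy']+c['fy']*q[1]/q[2])
E
```

```text
[[ 0.8113  0.3031  0.5     0.6454]
 [ 0.3198 -0.9459  0.0546  0.1075]
 [ 0.4895  0.1156 -0.8643  0.2927]
 [ 0.      0.      0.      1.    ]] [-0.01341157 -0.05931125  1.90332084  0.08761182  0.77572541  1.17052574]
lens px 313.9093934460164 179.46941097293015
```

View pics/w3.png

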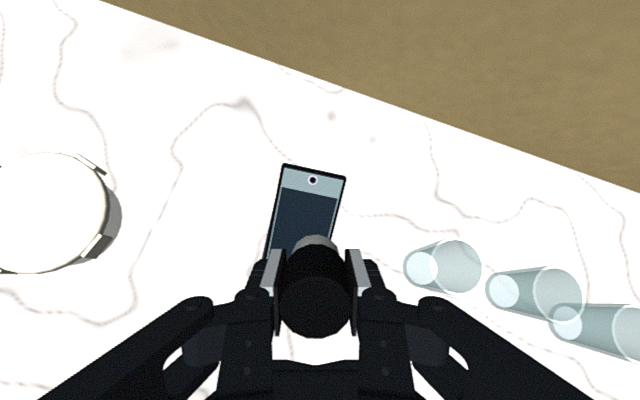

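The lens shows at (313,180), where it was predicted. The cap's end face is at about (315,308). I'll refine the phone plane, the lens and the weight's pose in the tool from this picture.

```bash
python3 - <<'E'
from h import *
z=np.load("w3.npz");d=z['d'];W=z['W'];t=z['T'];c=vision.get_calibration("wrist");cT=z['cT']
def fit(w,tol):
    for _ in range(8):
        q=w.mean(0);nn=np.linalg.svd(w-q)[2][2];e=(w-q)@nn;w=w[abs(e)<max(tol,2*e.std())]
    return q,nn,e.std(),len(w)
m=cv2.fillPoly(np.zeros(d.shape,np.uint8),[np.array([(287,169),(341,180),(330,234),(312,230),(290,245),(274,245)])],1)>0
q,n,s,k=fit(W[m&(d>0)],.002);n*=np.sign(n[2]);print("phone",q,n,s,k,np.degrees(np.arccos(n[2])))
dd=cT[:3,:3]@np.array([(313-c['cx'])/c['fx'],-(180-c['cy'])/c['fy'],-1]);o=cT[:3,3];L=o+dd*((q-o)@n)/(dd@n);print("lens",L)
V=(W-t[:3,3])@t[:3,:3]
b=(d>0)&(abs(V[...,0])<.03)&(abs(V[...,1])<.0138)&(V[...,2]>-.06)&(V[...,2]<.03)
f=V[b];print(len(f),f.min(0),f.max(0))
for lo,hi in [(-.045,-.030)]:
    g=f[(f[:,2]<-.028)&(abs(f[:,0])<.013)];q2,n2,s2,k2=fit(g,.001);print("cap face (tool)",q2,n2,s2,k2)
# lateral: front edge of the cap per z slice, x max near y=0
for z0 in np.arange(-.034,.018,.004):
    g=f[abs(f[:,2]-z0)<.002];g=g[g[:,0]>.005]
    if len(g)>12:
        A=np.c_[2*g[:,:2],np.ones(len(g))];
        rr=.015 if z0<-.004 else .013
        from scipy.optimize import least_squares
        sol=least_squares(lambda p:np.hypot(g[:,0]-p[0],g[:,1]-p[1])-rr,[0,0]).x
        print(round(z0,3),len(g),sol.round(4))
E
```

```text
phone [0.71784723 0.11753313 0.09881922] [-0.49528653 -0.06108616  0.86657933] 0.0007107235005436453 3563 29.936463573973416
lens [0.74533931 0.11975688 0.11468885]
5831 [-0.01616848 -0.01379948 -0.03850101] [0.01363555 0.01379404 0.01444525]
cap face (tool) [-0.00024711  0.00023774 -0.03348395] [ 0.0055649  -0.00120159 -0.99998379] 0.00046250262727242806 3179
-0.034 966 [-0.0051  0.0003]
-0.03 349 [-0.0021  0.0003]
-0.026 277 [-0.002   0.0003]
-0.022 268 [-0.002   0.0003]
-0.018 242 [-0.002   0.0003]
-0.014 232 [-0.002   0.0003]
-0.01 202 [-0.002   0.0003]
-0.006 183 [-0.002   0.0003]
-0.002 40 [-0.0001 -0.0002]
0.002 59 [-0.0019  0.0005]
0.006 132 [-0.002   0.0003]
0.01 118 [-0.002   0.0004]
0.014 36 [-0.0022  0.0004]
```

```bash
cat >> h.py <<'E'
def err():
    t=tool();n=np.array([-.4963,-.0595,.866]);n/=np.linalg.norm(n);L=np.array([.7454,.1196,.1150])
    Rm=t[:3,:3];foot=t[:3,3]+Rm@np.array([-.0017,.0003,.0145])
    return Rm.T@(L+.15*n-foot), np.cross([0,0,1],Rm.T@(-n))
E
python3 -c "
from h import *
print(err())"
```

```text
(array([ 2.01954743e-05, -1.06173670e-03,  3.97797088e-02]), array([ 0.00597908, -0.00224737,  0.        ]))
```

>>> {"op": "move_arm", "data": {
  "targets": [0,-0.001,0.008,0,0,0,-1,0,0,0.012,0,0,0,-1,0,0,0.012,0,0,0,-1,0,0,0.008,0.006,-0.002,0,-1,0,0,0,0,0,0,-1,0,0,0,0,0,0,-1,0,0,0,0,0,0,-1,0,0,0,0,0,0,-1]
}}

```text
time: 9.05
tool_pos: [0.6645, 0.1109, 0.2582]
tcp_rot: [2.965, 0.512, 0.807]
contact_force: [-1.0, -0.2, -1.6]
finger_gap: 0.0282
grasp_force: 59.2
```

```bash
python3 - <<'E'
from h import *
print(err());w,d,W,c,T=snap("wrist");p=snap("scene")[0];q=snap("top")[0];print(err(),monitor.sense()['qvel'].round(4))
t=tool();V=(W-t[:3,3])@t[:3,:3];f=V[(d>0)&(abs(V[...,0])<.013)&(abs(V[...,1])<.012)&(V[...,2]>-.06)&(V[...,2]<-.028)];print(np.median(f,0))
f=lambda x:cv2.resize(x[:,:,::-1],(400,250))
cv2.imwrite("pics/end.png",cv2.convertScaleAbs(np.vstack([np.hstack([f(p),f(q)]),np.hstack([f(w),f(w[150:350,160:480])])]),alpha=1.6))
E
```

```text
(array([0.00037547, 0.00037468, 0.00023042]), array([ 4.57796528e-05, -1.19899516e-03,  0.00000000e+00]))
(array([ 6.01510358e-04,  4.33671036e-04, -3.74503106e-06]), array([-0.00012985, -0.00073107,  0.        ])) [-0.0006  0.0023  0.0002 -0.0006  0.0019  0.0006]
[ 1.28516391e-03  9.50083535e-05 -3.36178493e-02]
```

View pics/end.png

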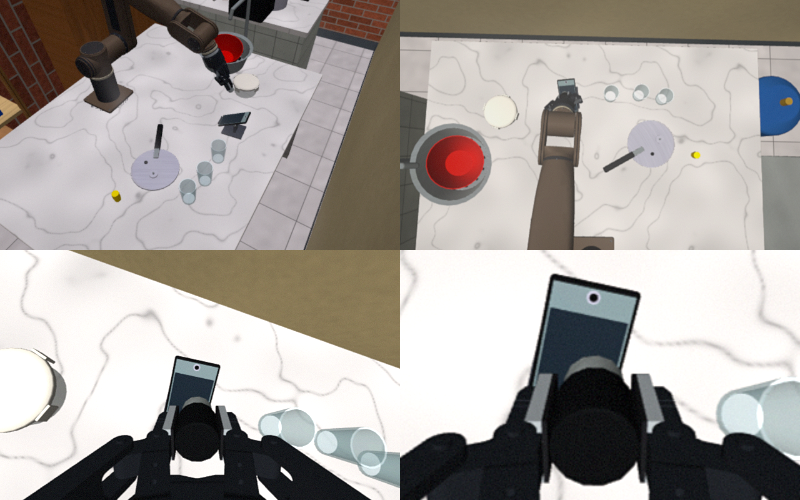

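The final views show the weight held in front of the phone with its axis in line with the lens (593,298 in the crop). The lid, phone and tumblers are where they were. The remaining error is under 1 mm and 0.1°, so I'm handing in.

```bash
python3 -c "
from h import *
print(ticket.job_done())"
```

```text
the job is handed in; nothing more can be done
None
```

The job is handed in: the arm holds the black regulator weight still in the air, hollow foot facing the phone lens squarely from 15 cm, within about 1 mm and 0.1° by my own measurements (camera calibration is good to about 2 mm).

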